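# Kit out the jig-tying batch trays

### The job

Set the tying bench up for the next four batches of jigs. Each tray shows a finished sample: find the jar of painted heads whose lid has the colour of that sample's head and body, and stand it upright, lid up and flat on the floor, in the tray's empty compartment. Leave the black-lidded jar and the small spool of yellow thread standing where they are.

Things in the scene. Friction and masses are not known exactly. Their poses are not given: they have to be found in the camera images.
- jar_yellow: loose screw-lid jar of yellow painted jig heads: clear body 45 mm across and 34 mm high, ribbed yellow lid 48 mm across and 14 mm high, 48 mm high in all, about 0.12 kg. Origin at the centre of its underside, z up through the lid.
- jar_red: loose screw-lid jar of red painted jig heads: clear body 45 mm across and 34 mm high, ribbed red lid 48 mm across and 14 mm high, 48 mm high in all, about 0.12 kg. Origin at the centre of its underside, z up through the lid.
- jar_green: loose screw-lid jar of green painted jig heads: clear body 45 mm across and 34 mm high, ribbed green lid 48 mm across and 14 mm high, 48 mm high in all, about 0.12 kg. Origin at the centre of its underside, z up through the lid.
- jar_blue: loose screw-lid jar of blue painted jig heads: clear body 45 mm across and 34 mm high, ribbed blue lid 48 mm across and 14 mm high, 48 mm high in all, about 0.12 kg. Origin at the centre of its underside, z up through the lid.
- tray_yellow: grey tray of the yellow jig, 176 x 84 mm (its x, y), does not shift; walls 18 high, 4 thick, floor 4 thick. Origin: centre of its underside. A cross wall divides it: the empty compartment, 76 x 76 mm inside, is centred 46 mm towards the tray's -x; the one at +x holds bare hooks and a black strip with the sample jig (yellow head and body, white tail), up to 31 mm above the bench.
- tray_red: grey tray of the red jig, 176 x 84 mm (its x, y), does not shift; walls 18 high, 4 thick, floor 4 thick. Origin: centre of its underside. A cross wall divides it: the empty compartment, 76 x 76 mm inside, is centred 46 mm towards the tray's -x; the one at +x holds bare hooks and a black strip with the sample jig (red head and body, white tail), up to 31 mm above the bench.
- tray_green: grey tray of the green jig, 176 x 84 mm (its x, y), does not shift; walls 18 high, 4 thick, floor 4 thick. Origin: centre of its underside. A cross wall divides it: the empty compartment, 76 x 76 mm inside, is centred 46 mm towards the tray's -x; the one at +x holds bare hooks and a black strip with the sample jig (green head and body, white tail), up to 31 mm above the bench.
- tray_blue: grey tray of the blue jig, 176 x 84 mm (its x, y), does not shift; walls 18 high, 4 thick, floor 4 thick. Origin: centre of its underside. A cross wall divides it: the empty compartment, 76 x 76 mm inside, is centred 46 mm towards the tray's -x; the one at +x holds bare hooks and a black strip with the sample jig (blue head and body, white tail), up to 31 mm above the bench.
- jar_black: loose jar of the same form and size as the others but with black lid and black heads; no tray is for it. Origin at the centre of its underside.
- thread_spool: small loose spool of yellow thread standing on end, 30 mm across and 32 mm high. Origin at the centre of its underside.

How it is judged:
By the outcome, as a careful person would: the job done as asked, in the order asked, and still so for the second after the job is handed in, with the robot touching nothing.
It also fails if it takes over 96 s, if anything falls off the work surface, if the arm or the gripper's body presses on something with over 40 N, if the wrist force passes 120 N, or if a joint passes its speed limit or range.

### The arm

A 6-joint arm with a two-finger parallel gripper is mounted at the origin on the work surface. World frame = base frame: x ahead of the robot, y to its left, z up, the work surface at z = 0. Lengths are in m, angles in rad, forces in N, time in s.
With the tool pointing down it reaches from about 0.35 to 0.775 m from the base axis. Payload 5.5 kg.
Tool frame: the origin (TCP) lies midway between the tips of the shut fingers; the grasp point (between the pads) lies 19 mm behind it; z points along the fingers, y is the line along which they close (so a half turn about z gives the same grasp; the last joint's range is limited). The gripper opens to 85 mm and grips with 20 to 120 N. Pads are 22 mm wide; open, the fingers measure 114 mm over their backs; the gripper's body (76 mm by 85 mm) begins 54 mm behind the grasp point. The pads swing forward as they close: fully open they stand 13 mm farther back than shut.
Start: joints at [-1.449, 0.313, 0.046, 1.304, 0, 1.431], TCP at [0.149, -0.555, 0.231] pointing down, gripper open.
Joint ranges: [-2.76, 2.76], [-0.86, 1.69], [-1.03, 1.26], [-2.2, 2.34], [-1.47, 1.5], [-3.14, 3.14]. Speed limits (rad/s): [2.57, 2.57, 3.14, 3.14, 3.14, 3.14].

### API

Orientations are given as a unit quaternion [w, x, y, z].
In Python, from workcell import env gives the robot as it stands. The module is installed in compiled form; this text tells all that it offers.
- The arm moves only by the tool carry_out, never from a script. Its argument "series" is a list of rows, each an object with "delta_rot": the turn, a rotation vector about the world's x, y, z normalised to -1 to 1, where 1 is 0.1 rad, a list of three; "travel": the shift along the world's x, y, z normalised to -1 to 1, where 1 is 0.025 m, a list of three; "fingers": the closure, from -1 (fully open) to 1 (shut). In form: [{"delta_rot": [ax, ay, az], "travel": [tx, ty, tz], "fingers": fingers}, ...]. A call has 1 to 5 rows; each row shifts and turns the commanded pose from where the row before left it; what a row does not reach is not made up. A row lasts 1/8 s, in which the tool goes at most 62.5 mm and 10.7 degrees, less where a joint would pass 70% of its speed; a pose out of reach is approached as far as the arm can. A call with a number of a shift or a turn outside -1 to 1 is refused whole. A call with a gripper value outside its range is refused whole. The fingers move at their own pace and stop on an object; "squeeze" is the grip in N (left out, the last holds). Time passes only in rows, so rows that do not move let the fingers close. It gives the time, the measured TCP pose, the force, the opening and the grip force at its end, in the units of the state.
- env.get_state(): the state, without advancing time (a new reading comes with each control period).
- env.read_camera(name): name is "side" or "top"; returns a dict with "color" (384x512x3 uint8, red, green, blue), "fx", "fy", "cx", "cy" (pixels), "world_from_camera" (4x4, takes a point from camera to world coordinates). Camera axes: x right, y up, looking along -z (the intrinsics and any distortion apply to the point x, -y, -z); pixel columns grow to the right and rows downward; lengths in m; the calibration is good to about 2 mm. A picture is of the moment at which its call begins. There is no depth.
- env.hand_in(): hands the job in; it is judged then, once.
The state is a dict: "clock": time; "joint_pos": joint angles; "qvel": joint speeds; "tau": joint torques, N m; "tcp_pos": TCP position; "orientation": TCP orientation; "wrist_force": force on the tool from outside, world axes, zero at the start; "ft_torque": the same for the moment, N m; "finger_gap": finger opening in m; "grip_force": force on a finger pad.
Only numpy, scipy, OpenCV 4.12 (cv2) and the standard library are available. Lean on these libraries where they do the work, as an engineer would, in place of code of your own. Each camera call takes 0.05 s, during which the arm holds its last target. There are 200 camera calls.

## Working session

There is one attempt and no reset: what is moved stays moved. The work goes in short steps, Python scripts to look and compute and a tool call to move; the robot and the scene stay as the last step left them, time stands still between calls to the robot, and variables do not carry over. Pictures are saved under pics/ and viewed, at most 14 in all, crops included, and the job is handed in when it is done.

Besides the shell and the picture viewer there is one more tool, called as a command line: name --argument value ..., lists and objects as JSON in quotes. carry_out: Moves the arm, as the interface text tells. Its arguments: {"type":"object","properties":{"series":{"type":"array","items":{"type":"object","properties":{"delta_rot":{"type":"array","items":{"type":"number"}},"travel":{"type":"array","items":{"type":"number"}},"fingers":{"type":"number"}}}},"squeeze":{"type":"number"}},"required":["series"]}

```bash
mkdir -p pics; python3 - <<'E'
from workcell import env
import cv2,numpy as np
for n in("top","side"):
    d=env.read_camera(n); cv2.imwrite(f"pics/{n}0.png",d["color"][:,:,::-1]); np.savez(f"{n}0.npz",**d)
    print({k:v for k,v in d.items() if k!="color"})
print(env.get_state())
E
```

```text
{'fx': 450.1774101988005, 'fy': 450.1774101988005, 'cx': 264.88060382221875, 'cy': 186.2098099948408, 'world_from_camera': array([[ 0.01318398,  0.99810163, -0.06016081,  0.46523339],
       [-0.99988643,  0.01359909,  0.00649583,  0.00648086],
       [ 0.00730163,  0.06006834,  0.99816756,  1.2436194 ],
       [ 0.        ,  0.        ,  0.        ,  1.        ]])}
{'fx': 386.3999552049802, 'fy': 386.3999552049802, 'cx': 255.27642518842197, 'cy': 190.39814768832247, 'world_from_camera': array([[-0.89973475,  0.32019967, -0.29656289,  0.28053082],
       [-0.43635657, -0.6730402 ,  0.59716818,  0.51666978],
       [-0.00838569,  0.66670013,  0.74527889,  0.69050756],
       [ 0.        ,  0.        ,  0.        ,  1.        ]])}
{'clock': 0.1, 'joint_pos': array([-1.44858456e+00,  3.13933249e-01,  4.50876824e-02,  1.30357674e+00,
        1.95072316e-05,  1.43119529e+00]), 'qvel': array([ 0.00212639, -0.00073508,  0.00370762, -0.00040889,  0.00079515,
        0.0005581 ]), 'tau': array([ 2.05807984e-03, -4.81727493e+01,  2.99242991e+01,  1.29340179e-02,
       -7.19787340e-05,  1.00228817e-05]), 'tcp_pos': array([ 0.14876927, -0.55495893,  0.2304915 ]), 'orientation': array([-8.12875028e-04,  9.91443659e-01,  1.30532796e-01,  1.68218118e-05]), 'wrist_force': array([-0.19070635, -0.37334713, -0.42591952]), 'ft_torque': array([-0.00241337,  0.02523488, -0.01218946]), 'grip_force': 0.0, 'finger_gap': 0.08521678789572552}
```

View pics/top0.png

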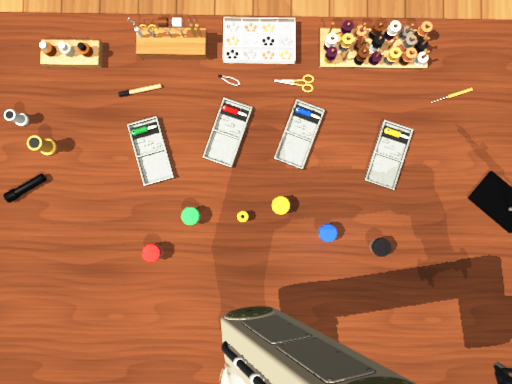

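View pics/side0.png

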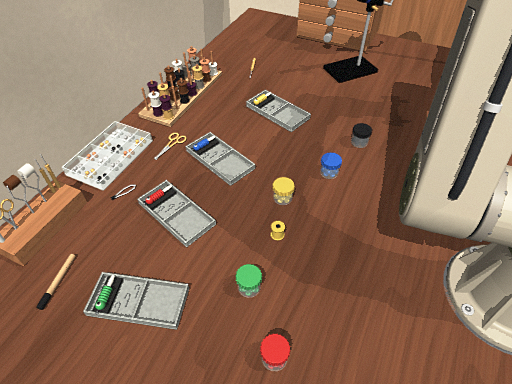

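```bash
cat >h.py <<'E'
import cv2,numpy as np
def ray(d,u,v,z):
    T=d["world_from_camera"]; r=T[:3,:3]@np.array([(u-d["cx"])/d["fx"],-(v-d["cy"])/d["fy"],-1.]); o=T[:3,3]
    return (o+r*(z-o[2])/r[2])
HUE=dict(red=[(0,6),(174,180)],green=[(45,80)],yellow=[(24,34)],blue=[(100,125)])
def blobs(d,c,smin=150):
    h=cv2.cvtColor(d["color"],cv2.COLOR_RGB2HSV); m=0
    for a,b in HUE[c]: m=m|cv2.inRange(h,(a,smin,60),(b,255,255))
    n,_,s,ce=cv2.connectedComponentsWithStats(m)
    return [(ce[i],s[i][4]) for i in range(1,n) if s[i][4]>25]
def trays(d):
    h=cv2.cvtColor(d["color"],cv2.COLOR_RGB2HSV)
    m=cv2.morphologyEx(cv2.inRange(h,(0,0,110),(180,60,255)),cv2.MORPH_CLOSE,np.ones((9,9)))
    return [cv2.boxPoints(cv2.minAreaRect(c)) for c in cv2.findContours(m,0,2)[0] if 1200<cv2.contourArea(c)<2500]
E
python3 - <<'E'
from h import *
d=dict(np.load("top0.npz")); s=dict(np.load("side0.npz"))
for c in HUE:
    for n,e in(("top",d),("side",s)):
        print(c,n,[(p.round(0),a,ray(e,*p,.041)[:2].round(4)) for p,a in blobs(e,c)])
for b in trays(d):
    P=np.array([ray(d,*p,.012)[:2] for p in b]); C=P.mean(0); L=[np.linalg.norm(P[i]-P[i-1]) for i in range(4)]
    e=(P[1]-P[0]) if L[1]>L[2] else (P[2]-P[1]); e/=np.linalg.norm(e); e*=np.sign(e[0])
    print("tray",b.mean(0).round(),C.round(4),np.round(L,3),"yaw",np.arctan2(e[1],e[0]).round(3),"comp",(C-.046*e).round(4))
for p in((381,247),(243,217)): print(ray(d,*p,.04).round(3))
E
```

```text
red top [(array([230., 110.]), np.int32(94), array([0.7438, 0.0945])), (array([151., 253.]), np.int32(307), array([0.3575, 0.2983]))]
red side [(array([155., 196.]), np.int32(126), array([0.7339, 0.1084])), (array([275., 349.]), np.int32(782), array([0.3568, 0.2984]))]
green top [(array([140., 130.]), np.int32(77), array([0.6842, 0.3358]))]
green side []
yellow top [(array([393., 132.]), np.int32(79), array([ 0.6879, -0.3448])), (array([280., 205.]), np.int32(259), array([ 0.4878, -0.0432])), (array([242., 216.]), np.int32(90), array([0.4569, 0.0582]))]
yellow side [(array([283., 185.]), np.int32(236), array([ 0.4887, -0.047 ])), (array([278., 227.]), np.int32(85), array([0.4525, 0.0669]))]
blue top [(array([303., 112.]), np.int32(88), array([ 0.741 , -0.1026])), (array([328., 232.]), np.int32(245), array([ 0.4171, -0.1698]))]
blue side [(array([201., 144.]), np.int32(86), array([ 0.7309, -0.0863])), (array([331., 161.]), np.int32(281), array([ 0.4155, -0.1684]))]
tray [389. 154.] [ 0.6325 -0.3415] [0.087 0.178 0.088 0.178] yaw -0.311 comp [ 0.5887 -0.3275]
tray [150. 151.] [0.6337 0.3156] [0.179 0.087 0.179 0.086] yaw 0.296 comp [0.5897 0.3021]
tray [299. 134.] [ 0.6858 -0.0937] [0.086 0.179 0.086 0.178] yaw -0.345 comp [ 0.6425 -0.0782]
tray [227. 132.] [0.6882 0.1045] [0.086 0.178 0.087 0.178] yaw -0.316 comp [0.6445 0.1188]
[ 0.38  -0.313  0.04 ]
[0.455 0.056 0.04 ]
```

carry_out --series '[{"travel": [0.7,1,-0.2],"delta_rot": [0,0,1],"fingers": -1},{"travel": [0.7,1,-0.2],"delta_rot": [0,0,1],"fingers": -1},{"travel": [0.7,1,-0.2],"delta_rot": [0,0,1],"fingers": -1},{"travel": [0.7,1,-0.2],"delta_rot": [0,0,1],"fingers": -1},{"travel": [0.7,1,-0.2],"delta_rot": [0,0,1],"fingers": -1}]' --squeeze 40

```text
clock: 0.72
tcp_pos: [0.2367, -0.4293, 0.2058]
orientation: [-0.0, 0.928, 0.373, 0.0]
wrist_force: [0.1, 0.3, 0.3]
finger_gap: 0.0851
grip_force: 0.0
```

```bash
python3 - <<'E'
from h import *
from workcell import env
s=env.get_state(); print(s["clock"],s["joint_pos"].round(3),s["tcp_pos"].round(4),s["orientation"].round(3))
d=dict(np.load("top0.npz"))
print(d["color"][216,190],d["color"][216,186])
HUE["green"]=[(45,85)]
for a in (100,): print([(p.round(0),n,ray(d,*p,.041)[:2].round(4)) for p,n in blobs(d,"green",a)])
for a in (100,): print([(p.round(0),n,ray(dict(np.load("side0.npz")),*p,.041)[:2].round(4)) for p,n in blobs(dict(np.load("side0.npz")),"green",a)])
E
```

```text
0.725 [-1.231  0.16  -0.216  1.196  0.     1.146] [ 0.2367 -0.4293  0.2058] [-0.     0.928  0.373  0.   ]
[128 253 167] [132 253 170]
[(array([139., 130.]), np.int32(102), array([0.6837, 0.3381])), (array([190., 216.]), np.int32(276), array([0.4569, 0.1971]))]
[(array([248., 277.]), np.int32(543), array([0.4557, 0.1974])), (array([103., 297.]), np.int32(206), array([0.6751, 0.348 ]))]
```

carry_out --series '[{"travel": [0.72,1,-0.2],"delta_rot": [0,0,1],"fingers": -1},{"travel": [0.72,1,-0.2],"delta_rot": [0,0,1],"fingers": -1},{"travel": [0.72,1,-0.2],"delta_rot": [0,0,1],"fingers": -1},{"travel": [0.72,1,-0.2],"delta_rot": [0,0,1],"fingers": -1},{"travel": [0.72,1,-0.2],"delta_rot": [0,0,1],"fingers": -1}]'

```text
clock: 1.35
tcp_pos: [0.3266, -0.3043, 0.1809]
orientation: [-0.0, 0.807, 0.591, 0.0]
wrist_force: [-0.8, -0.6, -0.4]
finger_gap: 0.0858
grip_force: 0.0
```

carry_out --series '[{"travel": [0.72,1,-0.2],"delta_rot": [0,0,1],"fingers": -1},{"travel": [0.72,1,-0.2],"delta_rot": [0,0,1],"fingers": -1},{"travel": [0.72,1,-0.2],"delta_rot": [0,0,1],"fingers": -1},{"travel": [0.72,1,-0.2],"delta_rot": [0,0,1],"fingers": -1},{"travel": [0.72,1,-0.2],"delta_rot": [0,0,1],"fingers": -1}]'

```text
clock: 1.98
tcp_pos: [0.4166, -0.1794, 0.1559]
orientation: [-0.0, 0.635, 0.772, -0.0]
wrist_force: [0.2, -0.2, 0.1]
finger_gap: 0.0855
grip_force: 0.0
```

carry_out --series '[{"travel": [0,0.04,-0.4],"delta_rot": [0,0,1],"fingers": -1},{"travel": [0,0.04,-0.4],"delta_rot": [0,0,1],"fingers": -1},{"travel": [0,0.04,-0.4],"delta_rot": [0,0,1],"fingers": -1},{"travel": [0,0.04,-0.4],"delta_rot": [0,0,1],"fingers": -1},{"travel": [0,0.04,-0.4],"delta_rot": [0,0,1],"fingers": -1}]'

```text
clock: 2.6
tcp_pos: [0.416, -0.1752, 0.1057]
orientation: [-0.0, 0.424, 0.906, 0.0]
wrist_force: [0.8, 0.5, 0.2]
finger_gap: 0.0856
grip_force: 0.0
```

carry_out --series '[{"travel": [0,0.04,-0.4],"delta_rot": [0,0,1],"fingers": -1},{"travel": [0,0.04,-0.4],"delta_rot": [0,0,1],"fingers": -1},{"travel": [0,0.04,-0.4],"delta_rot": [0,0,1],"fingers": -1},{"travel": [0,0.04,-0.4],"delta_rot": [0,0,1],"fingers": -1},{"travel": [0,0.04,-0.4],"delta_rot": [0,0,1],"fingers": -1}]'

```text
clock: 3.22
tcp_pos: [0.416, -0.1702, 0.0557]
orientation: [-0.0, 0.187, 0.982, 0.0]
wrist_force: [-1.0, 0.3, 0.0]
finger_gap: 0.0852
grip_force: 0.0
```

carry_out --series '[{"travel": [0,0.04,-0.75],"delta_rot": [0,0,0.3],"fingers": -1},{"travel": [0,0,-0.75],"delta_rot": [0,0,0],"fingers": -1},{"travel": [0,0,0],"delta_rot": [0,0,0],"fingers": 1},{"travel": [0,0,0],"delta_rot": [0,0,0],"fingers": 1},{"travel": [0,0,0],"delta_rot": [0,0,0],"fingers": 1}]'

```text
clock: 3.85
tcp_pos: [0.4169, -0.1698, 0.0196]
orientation: [0.001, 0.174, 0.985, -0.0]
wrist_force: [0.5, 0.8, -0.2]
finger_gap: 0.0469
grip_force: 41.2
```

carry_out --series '[{"travel": [0,0,0],"delta_rot": [0,0,0],"fingers": 1},{"travel": [0,0,0],"delta_rot": [0,0,0],"fingers": 1},{"travel": [0,0,0.5],"delta_rot": [0,0,0],"fingers": 1}]'

```text
clock: 4.22
tcp_pos: [0.4154, -0.1689, 0.0311]
orientation: [-0.001, 0.174, 0.985, 0.0]
wrist_force: [-0.0, 0.4, -1.4]
finger_gap: 0.047
grip_force: 41.4
```

carry_out --series '[{"travel": [0.9,0.36,0.9],"delta_rot": [0,0,0],"fingers": 1},{"travel": [0.9,0.36,0.9],"delta_rot": [0,0,0],"fingers": 1},{"travel": [0.9,0.36,0.9],"delta_rot": [0,0,0],"fingers": 1},{"travel": [0.9,0.36,0.9],"delta_rot": [0,0,0],"fingers": 1},{"travel": [0.9,0.36,0],"delta_rot": [0,0,0],"fingers": 1}]'

```text
clock: 4.85
tcp_pos: [0.5307, -0.1246, 0.1239]
orientation: [0.002, 0.174, 0.985, -0.0]
wrist_force: [1.5, -0.4, -1.8]
finger_gap: 0.0467
grip_force: 41.4
```

carry_out --series '[{"travel": [0.9,0.36,0],"delta_rot": [0,0,0],"fingers": 1},{"travel": [0.9,0.36,0],"delta_rot": [0,0,0],"fingers": 1},{"travel": [0.9,0.36,0],"delta_rot": [0,0,0],"fingers": 1},{"travel": [0.9,0.36,0],"delta_rot": [0,0,0],"fingers": 1},{"travel": [0.9,0.36,0],"delta_rot": [0,0,0],"fingers": 1}]'

```text
clock: 5.48
tcp_pos: [0.6417, -0.0791, 0.1215]
orientation: [-0.0, 0.174, 0.985, 0.0]
wrist_force: [0.7, -0.3, -1.7]
finger_gap: 0.0467
grip_force: 41.4
```

carry_out --series '[{"travel": [0,0,0],"delta_rot": [0,0,0],"fingers": 1},{"travel": [0,0,-0.8],"delta_rot": [0,0,0],"fingers": 1},{"travel": [0,0,-0.8],"delta_rot": [0,0,0],"fingers": 1}]'

```text
clock: 5.85
tcp_pos: [0.6403, -0.0797, 0.0812]
orientation: [-0.0, 0.174, 0.985, -0.0]
wrist_force: [-0.2, -0.5, -1.3]
finger_gap: 0.0469
grip_force: 41.5
```

```bash
python3 - <<'E'
from h import *
from workcell import env
print(env.get_state()["tcp_pos"],env.get_state()["joint_pos"].round(2))
a=env.read_camera("side")["color"][90:250,120:300]; cv2.imwrite("pics/s1.png",cv2.resize(a,None,fx=3,fy=3)[:,:,::-1])
E
```

```text
[ 0.6403394  -0.07973522  0.08123395] [-0.25  0.52 -0.01  1.04 -0.    0.1 ]
```

View pics/s1.png

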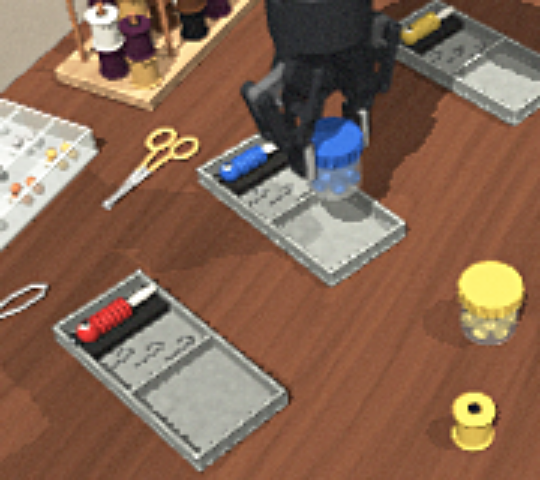

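The crop shows the blue jar held upright over the empty compartment, at about (335,165) in the crop. I'll lower it and release.

carry_out --series '[{"travel": [0.08,0.05,-1],"delta_rot": [0,0,0],"fingers": 1},{"travel": [0,0,-0.8],"delta_rot": [0,0,0],"fingers": 1},{"travel": [0,0,-0.4],"delta_rot": [0,0,0],"fingers": 1},{"travel": [0,0,-0.05],"delta_rot": [0,0,0],"fingers": 1},{"travel": [0,0,0],"delta_rot": [0,0,0],"fingers": 1}]'

```text
clock: 6.52
tcp_pos: [0.6437, -0.0784, 0.026]
orientation: [0.001, 0.174, 0.985, -0.0]
wrist_force: [1.4, 0.1, -1.1]
finger_gap: 0.0469
grip_force: 41.5
```

carry_out --series '[{"travel": [0,0,0],"delta_rot": [0,0,0],"fingers": -1},{"travel": [0,0,0],"delta_rot": [0,0,0],"fingers": -1},{"travel": [0,0,0],"delta_rot": [0,0,0],"fingers": -1}]'

```text
clock: 6.9
tcp_pos: [0.6437, -0.0783, 0.0256]
orientation: [0.0, 0.174, 0.985, 0.0]
wrist_force: [0.1, 0.6, 1.2]
finger_gap: 0.0856
grip_force: 0.0
```

carry_out --series '[{"travel": [0,0,0.8],"delta_rot": [0,0,0],"fingers": -1},{"travel": [0,0,1],"delta_rot": [0,0,0],"fingers": -1},{"travel": [0,0,1],"delta_rot": [0,0,0],"fingers": -1},{"travel": [-0.9,0.19,1],"delta_rot": [0,0,0],"fingers": -1},{"travel": [-0.9,0.19,0],"delta_rot": [0,0,0],"fingers": -1}]'

```text
clock: 7.52
tcp_pos: [0.5997, -0.069, 0.1227]
orientation: [0.002, 0.174, 0.985, -0.0]
wrist_force: [0.1, 1.0, 0.1]
finger_gap: 0.0856
grip_force: 0.0
```

carry_out --series '[{"travel": [-0.9,0.19,0],"delta_rot": [0,0,0],"fingers": -1},{"travel": [-0.9,0.19,0],"delta_rot": [0,0,0],"fingers": -1},{"travel": [-0.9,0.19,0],"delta_rot": [0,0,0],"fingers": -1},{"travel": [-0.9,0.19,0],"delta_rot": [0,0,0],"fingers": -1},{"travel": [-0.8,0.19,0],"delta_rot": [0,0,0],"fingers": -1}]'

```text
clock: 8.15
tcp_pos: [0.4876, -0.0448, 0.1203]
orientation: [0.0, 0.174, 0.985, 0.0]
wrist_force: [-0.0, 0.4, -0.3]
finger_gap: 0.0854
grip_force: 0.0
```

carry_out --series '[{"travel": [0,0,-0.6],"delta_rot": [0,0,0],"fingers": -1},{"travel": [0,0,-1],"delta_rot": [0,0,0],"fingers": -1}]'

```text
clock: 8.4
tcp_pos: [0.49, -0.0453, 0.0802]
orientation: [0.002, 0.174, 0.985, -0.0]
wrist_force: [-0.3, 0.8, 0.6]
finger_gap: 0.0853
grip_force: 0.0
```

```bash
python3 - <<'E'
from h import *
from workcell import env
s=env.get_state();print(s["tcp_pos"].round(4),s["joint_pos"].round(2))
a=env.read_camera("side")
print([(p.round(0),n,ray(a,*p,.045)[:2].round(4)) for p,n in blobs(a,"blue")])
a=a["color"][90:250,120:300]; cv2.imwrite("pics/s2.png",cv2.resize(a,None,fx=3,fy=3)[:,:,::-1])
E
```

```text
[ 0.49   -0.0453  0.0802] [-0.26  0.25 -0.43  0.89  0.    0.09]
[(array([201., 144.]), np.int32(87), array([ 0.7283, -0.0822])), (array([230., 156.]), np.int32(264), array([ 0.6433, -0.0766]))]
```

View pics/s2.png

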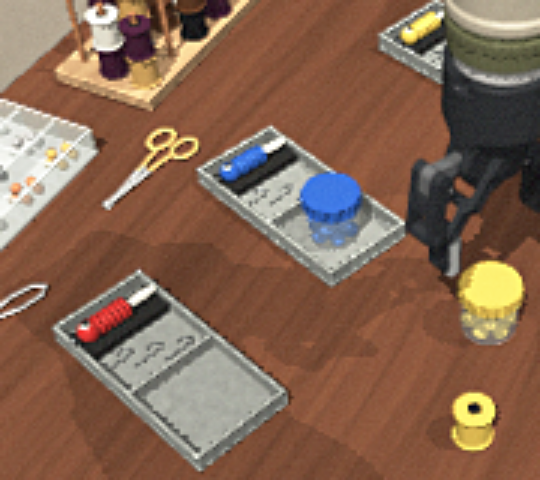

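Blue sits upright in its compartment, at about (330,205) in the crop. The gripper is above the yellow jar at (490,300).

carry_out --series '[{"travel": [-0.05,0,-1],"delta_rot": [0,0,0],"fingers": -1},{"travel": [0,0,-1],"delta_rot": [0,0,0],"fingers": -1},{"travel": [0,0,-0.44],"delta_rot": [0,0,0],"fingers": -1},{"travel": [0,0,0],"delta_rot": [0,0,0],"fingers": 1},{"travel": [0,0,0],"delta_rot": [0,0,0],"fingers": 1}]'

```text
clock: 9.07
tcp_pos: [0.4879, -0.0452, 0.0198]
orientation: [0.001, 0.174, 0.985, 0.0]
wrist_force: [0.0, -0.3, 0.1]
finger_gap: 0.0517
grip_force: 0.0
```

carry_out --series '[{"travel": [0,0,0],"delta_rot": [0,0,0],"fingers": 1},{"travel": [0,0,0],"delta_rot": [0,0,0],"fingers": 1},{"travel": [0,0,0],"delta_rot": [0,0,0],"fingers": 1},{"travel": [0,0,1],"delta_rot": [0,0,0],"fingers": 1},{"travel": [0,0,1],"delta_rot": [0,0,0],"fingers": 1}]'

```text
clock: 9.7
tcp_pos: [0.4863, -0.0447, 0.0692]
orientation: [-0.001, 0.174, 0.985, 0.0]
wrist_force: [-0.2, -1.1, -1.3]
finger_gap: 0.0468
grip_force: 41.4
```

carry_out --series '[{"travel": [0.34,-0.94,1],"delta_rot": [0,0,0],"fingers": 1},{"travel": [0.34,-0.94,1],"delta_rot": [0,0,0],"fingers": 1},{"travel": [0.34,-0.94,0],"delta_rot": [0,0,0],"fingers": 1},{"travel": [0.34,-0.94,0],"delta_rot": [0,0,0],"fingers": 1},{"travel": [0.34,-0.94,0],"delta_rot": [0,0,0.2],"fingers": 1}]'

```text
clock: 10.32
tcp_pos: [0.529, -0.1635, 0.1173]
orientation: [-0.001, 0.164, 0.986, 0.0]
wrist_force: [-0.0, -0.2, -0.7]
finger_gap: 0.0465
grip_force: 41.5
```

carry_out --series '[{"travel": [0.34,-0.94,0],"delta_rot": [0,0,0.2],"fingers": 1},{"travel": [0.34,-0.94,0],"delta_rot": [0,0,0],"fingers": 1},{"travel": [0.34,-0.94,0],"delta_rot": [0,0,0],"fingers": 1},{"travel": [0.34,-0.94,0],"delta_rot": [0,0,0],"fingers": 1},{"travel": [0.34,-0.94,0],"delta_rot": [0,0,0],"fingers": 1}]'

```text
clock: 10.95
tcp_pos: [0.5713, -0.281, 0.1166]
orientation: [-0.002, 0.154, 0.988, 0.001]
wrist_force: [0.7, 0.6, -0.4]
finger_gap: 0.0466
grip_force: 41.5
```

carry_out --series '[{"travel": [0.34,-0.94,0],"delta_rot": [0,0,0],"fingers": 1},{"travel": [0.34,-0.94,0],"delta_rot": [0,0,0],"fingers": 1},{"travel": [0,0,0],"delta_rot": [0,0,0],"fingers": 1},{"travel": [0,0,-1],"delta_rot": [0,0,0],"fingers": 1}]'

```text
clock: 11.45
tcp_pos: [0.5896, -0.3278, 0.0941]
orientation: [0.001, 0.155, 0.988, -0.0]
wrist_force: [0.4, 0.1, -2.3]
finger_gap: 0.0467
grip_force: 41.5
```

carry_out --series '[{"travel": [0,0,-1],"delta_rot": [0,0,0],"fingers": 1},{"travel": [0,0,-1],"delta_rot": [0,0,0],"fingers": 1},{"travel": [0,0,-0.6],"delta_rot": [0,0,0],"fingers": 1},{"travel": [0,0,-0.15],"delta_rot": [0,0,0],"fingers": 1},{"travel": [0,0,0],"delta_rot": [0,0,0],"fingers": 1}]'

```text
clock: 12.08
tcp_pos: [0.5894, -0.327, 0.0257]
orientation: [0.0, 0.154, 0.988, -0.0]
wrist_force: [-0.6, 0.6, -2.2]
finger_gap: 0.047
grip_force: 41.6
```

carry_out --series '[{"travel": [0,0,0],"delta_rot": [0,0,0],"fingers": -1},{"travel": [0,0,0],"delta_rot": [0,0,0],"fingers": -1},{"travel": [0,0,0],"delta_rot": [0,0,0],"fingers": -1},{"travel": [0,0,0.8],"delta_rot": [0,0,0],"fingers": -1},{"travel": [0,0,1],"delta_rot": [0,0,0],"fingers": -1}]'

```text
clock: 12.7
tcp_pos: [0.5886, -0.3266, 0.0702]
orientation: [-0.001, 0.154, 0.988, 0.0]
wrist_force: [-0.7, -0.9, -0.3]
finger_gap: 0.0856
grip_force: 0.0
```

carry_out --series '[{"travel": [-0.25,1,1],"delta_rot": [0,0,0],"fingers": -1},{"travel": [-0.25,1,1],"delta_rot": [0,0,0],"fingers": -1},{"travel": [-0.25,1,0],"delta_rot": [0,0,0],"fingers": -1},{"travel": [-0.25,1,0],"delta_rot": [0,0,0],"fingers": -1},{"travel": [-0.25,1,0],"delta_rot": [0,0,0],"fingers": -1}]'

```text
clock: 13.32
tcp_pos: [0.5577, -0.2013, 0.1208]
orientation: [0.0, 0.154, 0.988, -0.0]
wrist_force: [0.3, -0.8, 0.5]
finger_gap: 0.0852
grip_force: 0.0
```

carry_out --series '[{"travel": [-0.25,1,0],"delta_rot": [0,0,0.5],"fingers": -1},{"travel": [-0.25,1,0],"delta_rot": [0,0,0.5],"fingers": -1},{"travel": [-0.25,1,0],"delta_rot": [0,0,0.5],"fingers": -1},{"travel": [-0.25,1,0],"delta_rot": [0,0,0.5],"fingers": -1},{"travel": [-0.25,1,0],"delta_rot": [0,0,0.5],"fingers": -1}]'

```text
clock: 13.95
tcp_pos: [0.5262, -0.0755, 0.1204]
orientation: [0.0, 0.028, 1.0, 0.0]
wrist_force: [0.8, 0.5, -0.1]
finger_gap: 0.0856
grip_force: 0.0
```

carry_out --series '[{"travel": [-0.25,1,0],"delta_rot": [0,0,0.5],"fingers": -1},{"travel": [-0.25,1,0],"delta_rot": [0,0,0.5],"fingers": -1},{"travel": [-0.25,1,0],"delta_rot": [0,0,0.5],"fingers": -1},{"travel": [-0.25,1,0],"delta_rot": [0,0,0.5],"fingers": -1},{"travel": [-0.25,1,0],"delta_rot": [0,0,0.5],"fingers": -1}]'

```text
clock: 14.58
tcp_pos: [0.4948, 0.0494, 0.1204]
orientation: [0.0, -0.096, 0.995, 0.0]
wrist_force: [-1.4, 0.1, -0.2]
finger_gap: 0.0856
grip_force: 0.0
```

carry_out --series '[{"travel": [-0.25,1,0],"delta_rot": [0,0,0.5],"fingers": -1},{"travel": [-0.25,1,0],"delta_rot": [0,0,0.5],"fingers": -1},{"travel": [-0.25,1,0],"delta_rot": [0,0,0],"fingers": -1},{"travel": [-0.25,1,0],"delta_rot": [0,0,0],"fingers": -1},{"travel": [-0.25,1,0],"delta_rot": [0,0,0],"fingers": -1}]'

```text
clock: 15.2
tcp_pos: [0.4634, 0.1743, 0.1204]
orientation: [0.0, -0.145, 0.989, 0.0]
wrist_force: [0.7, 0.7, -0.1]
finger_gap: 0.0855
grip_force: 0.0
```

carry_out --series '[{"travel": [-0.3,0.96,0],"delta_rot": [0,0,0],"fingers": -1},{"travel": [0,0,-0.8],"delta_rot": [0,0,0],"fingers": -1},{"travel": [0,0,-0.8],"delta_rot": [0,0,0],"fingers": -1}]'

```text
clock: 15.58
tcp_pos: [0.4562, 0.1981, 0.0802]
orientation: [0.001, -0.146, 0.989, 0.0]
wrist_force: [-0.8, 1.3, -0.2]
finger_gap: 0.0852
grip_force: 0.0
```

```bash
python3 - <<'E'
from h import *
from workcell import env
s=env.get_state();print(s["tcp_pos"].round(4),s["joint_pos"].round(2),s["orientation"].round(3))
HUE["green"]=[(45,85)]
a=env.read_camera("side")
print([(p.round(0),n,ray(a,*p,.041)[:2].round(4)) for p,n in blobs(a,"green",100)])
cv2.imwrite("pics/s3.png",a["color"][:,:,::-1])
E
```

```text
[0.4562 0.1981 0.0802] [ 0.25  0.27 -0.41  0.89  0.   -0.04] [ 0.001 -0.146  0.989  0.   ]
[(array([254., 278.]), np.int32(274), array([0.4458, 0.1948])), (array([103., 297.]), np.int32(205), array([0.6751, 0.3481]))]
```

View pics/s3.png

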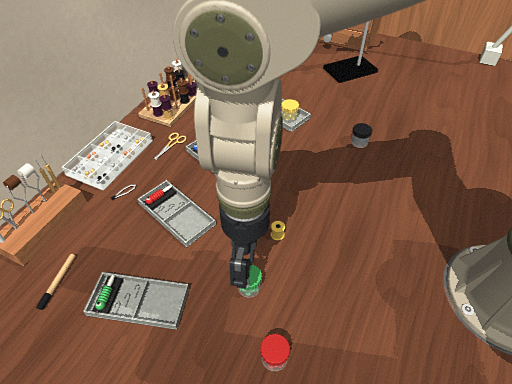

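The yellow jar stands in its tray, at about (290,108), and the gripper is over the green jar at (250,280).

carry_out --series '[{"travel": [0,-0.04,-1],"delta_rot": [0,0,0],"fingers": -1},{"travel": [0,0,-1],"delta_rot": [0,0,0],"fingers": -1},{"travel": [0,0,-0.44],"delta_rot": [0,0,0],"fingers": -1},{"travel": [0,0,0],"delta_rot": [0,0,0],"fingers": 1},{"travel": [0,0,0],"delta_rot": [0,0,0],"fingers": 1}]'

```text
clock: 16.25
tcp_pos: [0.4572, 0.1963, 0.0202]
orientation: [0.001, -0.145, 0.989, 0.0]
wrist_force: [0.5, -1.1, -0.0]
finger_gap: 0.0521
grip_force: 0.0
```

carry_out --series '[{"travel": [0,0,0],"delta_rot": [0,0,0],"fingers": 1},{"travel": [0,0,0],"delta_rot": [0,0,0],"fingers": 1},{"travel": [0,0,0],"delta_rot": [0,0,0],"fingers": 1},{"travel": [0,0,1],"delta_rot": [0,0,0],"fingers": 1},{"travel": [0,0,1],"delta_rot": [0,0,0],"fingers": 1}]'

```text
clock: 16.88
tcp_pos: [0.4561, 0.1959, 0.0697]
orientation: [-0.001, -0.145, 0.989, -0.0]
wrist_force: [0.3, 0.2, -1.7]
finger_gap: 0.0467
grip_force: 41.5
```

carry_out --series '[{"travel": [0.88,0.7,1],"delta_rot": [0,0,0],"fingers": 1},{"travel": [0.88,0.7,1],"delta_rot": [0,0,0],"fingers": 1},{"travel": [0.88,0.7,0],"delta_rot": [0,0,0],"fingers": 1},{"travel": [0.88,0.7,0],"delta_rot": [0,0,0],"fingers": 1},{"travel": [0.88,0.7,0],"delta_rot": [0,0,0],"fingers": 1}]'

```text
clock: 17.5
tcp_pos: [0.5671, 0.284, 0.1193]
orientation: [-0.0, -0.145, 0.989, -0.0]
wrist_force: [-0.2, 0.2, -2.0]
finger_gap: 0.0464
grip_force: 41.5
```

carry_out --series '[{"travel": [0.9,0.7,0],"delta_rot": [0,0,0],"fingers": 1},{"travel": [0,0,0],"delta_rot": [0,0,0],"fingers": 1},{"travel": [0,0,-1],"delta_rot": [0,0,0],"fingers": 1}]'

```text
clock: 17.88
tcp_pos: [0.5903, 0.3015, 0.0959]
orientation: [0.002, -0.145, 0.989, 0.0]
wrist_force: [0.2, 0.5, -1.9]
finger_gap: 0.0468
grip_force: 41.6
```

carry_out --series '[{"travel": [0,0,-1],"delta_rot": [0,0,0],"fingers": 1},{"travel": [0,0,-1],"delta_rot": [0,0,0],"fingers": 1},{"travel": [0,0,-0.6],"delta_rot": [0,0,0],"fingers": 1},{"travel": [0,0,-0.15],"delta_rot": [0,0,0],"fingers": 1},{"travel": [0,0,0],"delta_rot": [0,0,0],"fingers": 1}]'

```text
clock: 18.5
tcp_pos: [0.5893, 0.3011, 0.0262]
orientation: [0.0, -0.145, 0.989, 0.0]
wrist_force: [0.8, -0.0, -1.6]
finger_gap: 0.0468
grip_force: 41.7
```

carry_out --series '[{"travel": [0,0,0],"delta_rot": [0,0,0],"fingers": -1},{"travel": [0,0,0],"delta_rot": [0,0,0],"fingers": -1},{"travel": [0,0,0],"delta_rot": [0,0,0],"fingers": -1},{"travel": [0,0,0.8],"delta_rot": [0,0,0],"fingers": -1},{"travel": [0,0,1],"delta_rot": [0,0,0],"fingers": -1}]'

```text
clock: 19.12
tcp_pos: [0.5885, 0.3008, 0.0705]
orientation: [-0.001, -0.145, 0.989, -0.0]
wrist_force: [-0.7, 0.4, -0.0]
finger_gap: 0.0852
grip_force: 0.0
```

carry_out --series '[{"travel": [-0.93,0,1],"delta_rot": [0,0,-0.6],"fingers": -1},{"travel": [-0.93,0,1],"delta_rot": [0,0,-0.6],"fingers": -1},{"travel": [-0.93,0,0],"delta_rot": [0,0,-0.6],"fingers": -1},{"travel": [-0.93,0,0],"delta_rot": [0,0,-0.6],"fingers": -1},{"travel": [-0.93,0,0],"delta_rot": [0,0,-0.6],"fingers": -1}]'

```text
clock: 19.75
tcp_pos: [0.4722, 0.3011, 0.121]
orientation: [0.0, 0.006, 1.0, 0.0]
wrist_force: [0.3, 0.2, -0.1]
finger_gap: 0.0856
grip_force: 0.0
```

carry_out --series '[{"travel": [-0.93,0,0],"delta_rot": [0,0,-0.6],"fingers": -1},{"travel": [-0.93,0,0],"delta_rot": [0,0,-0.6],"fingers": -1},{"travel": [-0.93,0,0],"delta_rot": [0,0,-0.6],"fingers": -1},{"travel": [-0.93,0,0],"delta_rot": [0,0,-0.6],"fingers": -1},{"travel": [-0.93,-0.1,0],"delta_rot": [0,0,-0.6],"fingers": -1}]'

```text
clock: 20.38
tcp_pos: [0.356, 0.2987, 0.1209]
orientation: [0.0, 0.155, 0.988, 0.0]
wrist_force: [0.2, 0.3, -0.3]
finger_gap: 0.0854
grip_force: 0.0
```

carry_out --series '[{"travel": [0,0,-0.8],"delta_rot": [0,0,0],"fingers": -1},{"travel": [0,0,-0.8],"delta_rot": [0,0,0],"fingers": -1}]'

```text
clock: 20.62
tcp_pos: [0.3568, 0.2989, 0.0809]
orientation: [0.001, 0.154, 0.988, 0.001]
wrist_force: [-0.8, -0.3, -0.3]
finger_gap: 0.0853
grip_force: 0.0
```

```bash
python3 - <<'E'
from h import *
from workcell import env
s=env.get_state();print(s["tcp_pos"].round(4),s["joint_pos"].round(2),s["orientation"].round(3))
a=env.read_camera("side")
cv2.imwrite("pics/s4.png",a["color"][:,:,::-1])
E
```

```text
[0.3568 0.2989 0.0809] [ 0.52  0.21 -0.49  0.88  0.    0.83] [0.001 0.154 0.988 0.001]
```

View pics/s4.png

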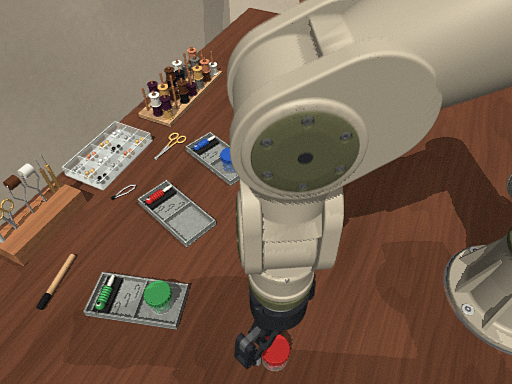

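The green jar is upright in its tray, at about (158,295), and the gripper is above the red jar at (275,350).

carry_out --series '[{"travel": [0,0,-1],"delta_rot": [0,0,0],"fingers": -1},{"travel": [0,0,-1],"delta_rot": [0,0,0],"fingers": -1},{"travel": [0,0,-0.44],"delta_rot": [0,0,0],"fingers": -1},{"travel": [0,0,0],"delta_rot": [0,0,0],"fingers": 1},{"travel": [0,0,0],"delta_rot": [0,0,0],"fingers": 1}]'

```text
clock: 21.3
tcp_pos: [0.3572, 0.2989, 0.0204]
orientation: [0.001, 0.154, 0.988, 0.0]
wrist_force: [-0.3, 0.6, 0.0]
finger_gap: 0.0514
grip_force: 0.0
```

carry_out --series '[{"travel": [0,0,0],"delta_rot": [0,0,0],"fingers": 1},{"travel": [0,0,0],"delta_rot": [0,0,0],"fingers": 1},{"travel": [0,0,0],"delta_rot": [0,0,0],"fingers": 1},{"travel": [0,0,1],"delta_rot": [0,0,0],"fingers": 1},{"travel": [0,0,1],"delta_rot": [0,0,0],"fingers": 1}]'

```text
clock: 21.92
tcp_pos: [0.3563, 0.2984, 0.0702]
orientation: [-0.0, 0.154, 0.988, -0.0]
wrist_force: [0.1, 0.2, -0.9]
finger_gap: 0.0465
grip_force: 41.3
```

carry_out --series '[{"travel": [0.96,-0.6,1],"delta_rot": [0,0,0],"fingers": 1},{"travel": [0.96,-0.6,1],"delta_rot": [0,0,0],"fingers": 1},{"travel": [0.96,-0.6,0],"delta_rot": [0,0,0],"fingers": 1},{"travel": [0.96,-0.6,0],"delta_rot": [0,0,0],"fingers": 1},{"travel": [0.96,-0.6,0],"delta_rot": [0,0,0],"fingers": 1}]'

```text
clock: 22.55
tcp_pos: [0.4773, 0.223, 0.1199]
orientation: [0.0, 0.154, 0.988, 0.0]
wrist_force: [-0.3, -0.1, -0.8]
finger_gap: 0.0466
grip_force: 41.3
```

carry_out --series '[{"travel": [0.96,-0.6,0],"delta_rot": [0,0,0],"fingers": 1},{"travel": [0.96,-0.6,0],"delta_rot": [0,0,0],"fingers": 1},{"travel": [0.96,-0.6,0],"delta_rot": [0,0,0],"fingers": 1},{"travel": [0.96,-0.6,0],"delta_rot": [0,0,0],"fingers": 1},{"travel": [0.96,-0.6,0],"delta_rot": [0,0,0],"fingers": 1}]'

```text
clock: 23.18
tcp_pos: [0.5972, 0.148, 0.1196]
orientation: [-0.0, 0.154, 0.988, 0.0]
wrist_force: [0.0, 0.4, -0.4]
finger_gap: 0.0463
grip_force: 41.3
```

carry_out --series '[{"travel": [0.96,-0.6,0],"delta_rot": [0,0,0],"fingers": 1},{"travel": [0.96,-0.6,0],"delta_rot": [0,0,0],"fingers": 1},{"travel": [0,0,0],"delta_rot": [0,0,0],"fingers": 1},{"travel": [0,0,-1],"delta_rot": [0,0,0],"fingers": 1}]'

```text
clock: 23.68
tcp_pos: [0.646, 0.1187, 0.0963]
orientation: [0.002, 0.154, 0.988, 0.001]
wrist_force: [1.5, -0.5, -1.8]
finger_gap: 0.0467
grip_force: 41.3
```

Lower, release and lift clear. Then I'll back away towards −y so both cameras can see.

carry_out --series '[{"travel": [0,0,-1],"delta_rot": [0,0,0],"fingers": 1},{"travel": [0,0,-1],"delta_rot": [0,0,0],"fingers": 1},{"travel": [0,0,-0.6],"delta_rot": [0,0,0],"fingers": 1},{"travel": [0,0,-0.15],"delta_rot": [0,0,0],"fingers": 1},{"travel": [0,0,0],"delta_rot": [0,0,0],"fingers": 1}]'

```text
clock: 24.3
tcp_pos: [0.6448, 0.1187, 0.0264]
orientation: [0.0, 0.154, 0.988, 0.0]
wrist_force: [-0.2, -0.6, -1.5]
finger_gap: 0.0468
grip_force: 41.5
```

carry_out --series '[{"travel": [0,0,0],"delta_rot": [0,0,0],"fingers": -1},{"travel": [0,0,0],"delta_rot": [0,0,0],"fingers": -1},{"travel": [0,0,0],"delta_rot": [0,0,0],"fingers": -1},{"travel": [0,0,0.8],"delta_rot": [0,0,0],"fingers": -1},{"travel": [0,0,1],"delta_rot": [0,0,0],"fingers": -1}]'

```text
clock: 24.92
tcp_pos: [0.6439, 0.1185, 0.0707]
orientation: [-0.001, 0.154, 0.988, -0.0]
wrist_force: [-0.1, 0.1, 0.1]
finger_gap: 0.0853
grip_force: 0.0
```

carry_out --series '[{"travel": [0,0,1],"delta_rot": [0,0,0],"fingers": -1},{"travel": [0,0,1],"delta_rot": [0,0,0],"fingers": -1},{"travel": [-1,0,1],"delta_rot": [0,0,0],"fingers": -1},{"travel": [-1,-0.5,1],"delta_rot": [0,0,0],"fingers": -1},{"travel": [-1,-0.5,0],"delta_rot": [0,0,0],"fingers": -1}]'

```text
clock: 25.55
tcp_pos: [0.5705, 0.0935, 0.1735]
orientation: [0.002, 0.154, 0.988, 0.0]
wrist_force: [-0.2, -0.9, 0.1]
finger_gap: 0.0851
grip_force: 0.0
```

carry_out --series '[{"travel": [-1,-0.5,0],"delta_rot": [0,0,0],"fingers": -1},{"travel": [-1,-0.5,0],"delta_rot": [0,0,0],"fingers": -1},{"travel": [-1,-0.5,0],"delta_rot": [0,0,0],"fingers": -1},{"travel": [-1,-0.5,0],"delta_rot": [0,0,0],"fingers": -1},{"travel": [-1,-0.5,0],"delta_rot": [0,0,0],"fingers": -1}]'

```text
clock: 26.18
tcp_pos: [0.4438, 0.0307, 0.1711]
orientation: [0.0, 0.154, 0.988, 0.0]
wrist_force: [0.1, 0.6, -0.1]
finger_gap: 0.086
grip_force: 0.0
```

```bash
python3 - <<'E'
from h import *
from workcell import env
s=env.get_state();print(s["clock"],s["tcp_pos"].round(4))
for n in("top","side"): cv2.imwrite(f"pics/{n}5.png",env.read_camera(n)["color"][:,:,::-1])
E
```

```text
26.175 [0.4438 0.0307 0.1711]
```

View pics/top5.png

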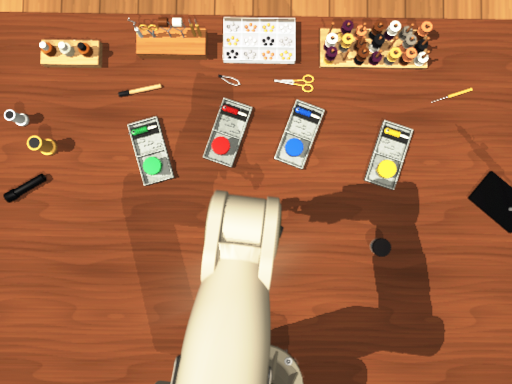

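View pics/side5.png

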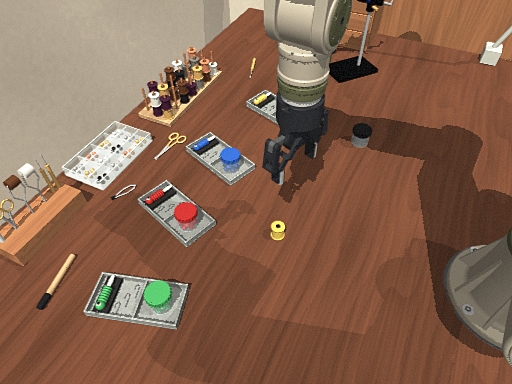

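In the top view, all four jars sit in their matching compartments: green (152,166), red (220,146), blue (294,148) and yellow (387,169). The black jar (381,247, top view) and the spool (278,230, side view) stand where they were, and the robot is clear.

```bash
python3 -c "
from workcell import env
print(env.hand_in())"
```

```text
the job is handed in; nothing more can be done
None
```

All four jars stand upright in the empty compartments of their matching trays, the black-lidded jar and the thread spool were left where they were, and the job was handed in at about 26 s; no verdict was returned.

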